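Locate a bracket in a drilling fixture

TASK

Lift the aluminium bracket by its upright web and lower it gently, flat, onto the grey fixture plate, roughly square to it and about a finger's width (10 to 20 mm) clear of both dowels and the end stop. Then push it, first sideways until its long edge bears on both dowels at once, and then along the dowels until its end bears on the end stop; each time press and hold for a moment with a light but clear 5 to 8 N more than it takes to slide it, and never let it bear on a dowel or the stop with over 12 N. Leave it fully home on all three, flat and let go, and leave the other things on the bench alone.

Things in the scene. Friction and masses are not known exactly. Their poses are not given: they have to be found in the camera images.
- bracket: Loose aluminium bracket, between 0.2 and 0.7 kg (it differs each time): a flat plate 80 mm (its x) by 120 mm (its y) by 12 mm thick, with an upright web 10 mm thick (x), 70 mm long (y), rising from the plate's top at 12 mm to 57 mm, along the middle of the plate. Origin at the centre of the plate's underside; z up. Symmetric, so either way round will do. Starts lying flat on the bench (height 0). The plate's edges are plain upright faces.
- fixture: Fixed grey plate on the bench, 170 (x) by 230 (y) by 20 mm high, origin at the centre of its underside, z up, left or right of the bracket, turned up to 0.4 rad. Dowels near its +x edge, end stop near its +y end. Sliding the bracket on it takes 0.5 to 10 N, by weight, friction, and how far the finger drags the edge down (push level, low, mid-edge, or it binds); force climbs once it bears.
- seat (a point): Point on the fixture's top face (20 mm above the bench) where the centre of the bracket's underside lies when the bracket is fully home. Axes are the fixture's: +x points to the dowels, +y to the end stop. When home the bracket's long side lies along y; its +x edge (40 mm from seat) bears on both dowels and its +y end (60 mm from seat) bears on the end stop. 10 mm in x and 15 mm in y from the fixture's centre.
- dowel_a: Fixed steel dowel, 14 mm diameter, standing 22 mm above the fixture's top face; origin at the centre of its foot, at 47 mm in x and -40 mm in y from seat (7 mm radius, so its near side is at x 40 mm).
- dowel_b: The other steel dowel, alike; at 47 mm in x and +40 mm in y from seat.
- end_stop: Fixed steel end stop, a block 50 mm (x) by 18 mm (y) by 22 mm high on the fixture's top face; origin at the centre of its foot, at 0 in x and 69 mm in y from seat (its bearing face, looking to -y, is at y 60 mm). Rigid, like the dowels.
- parts_bin: Bystander: yellow open bin, 100 x 130 x 50 mm, origin centre of underside.
- tube_offcut: Bystander: square steel tube offcut 30 x 160 (y) x 30 mm, origin centre of underside.
- spanner: Bystander: steel spanner 170 mm long, lying flat.
- oil_can: Bystander: green can, 56 mm diameter, 90 mm tall, origin centre of underside.
Not all that is in view belongs to the job. Of the things like the bracket, leave any that is blue; of the rest the larger one is meant.

How it is judged:
By the outcome, as a careful person would: the job done as asked, in the order asked, and still so for the second after the job is handed in, with the robot touching nothing.
It also fails if it takes over 72 s, if anything falls off the work surface, if the arm or the gripper's body presses on something with over 40 N, if the wrist force passes 120 N, or if a joint passes its speed limit or range.

ROBOT

A 6-joint arm with a two-finger parallel gripper is mounted at the origin on the work surface. World frame = base frame: x ahead of the robot, y to its left, z up, the work surface at z = 0. Lengths are in m, angles in rad, forces in N, time in s.
With the tool pointing down it reaches from about 0.35 to 0.975 m from the base axis. Payload 4.9 kg.
Tool frame: the origin (TCP) lies at the very end of the fingers, on their centre line; the grasp point (between the pads) lies behind it (manip.pinch_z is the y of the grasp point in the tool frame, in m); y points along the fingers, x is the direction in which the jaws open and shut, and the axes are right-handed (so a half turn about y gives the same grasp; the last joint's range is limited). The gripper opens to 85 mm and grips with 20 to 120 N. Pads are 22 mm wide; open, the fingers measure 114 mm over their backs; the gripper's body (76 mm by 85 mm) begins 54 mm behind the grasp point. The pads swing forward as they close: fully open they stand 13 mm farther back than shut.
Start: joints at [1.091, 0.053, 1.613, -0, 1.476, -0.119], TCP at [0.221, 0.585, 0.231] pointing down, gripper open.
Joint ranges: [-3.01, 3.01], [-1.01, 2.22], [0.06, 2.58], [-1.02, 4.17], [0.09, 2.62], [-3.14, 3.14]. Speed limits (rad/s): [2.57, 2.57, 3.14, 3.14, 3.14, 3.14].

INTERFACE

Orientations are given as a unit quaternion [w, x, y, z].
In Python, from plant import manip gives the robot as it stands.
- The arm moves only by the tool drive_tool, never from a script. Its argument "motion" is a list of rows, each a list of 3 entries, a list of its own where there are three numbers: the shift along the tool's x, y, z in units of 25 mm (1.0 is 25 mm), then the turn, a rotation vector about the tool's x, y, z in units of 5 degrees (1.0 is 5 degrees), then the closure, from -1 (fully open) to 1 (shut). A call has 1 to 12 rows; each row shifts and turns the commanded pose from where the row before left it, along the tool's axes as they then stand; what a row does not reach is not made up. A row lasts 1/10 s, in which the tool goes at most 50 mm and 8.59 degrees, less where a joint would pass 70% of its speed; a pose out of reach is approached as far as the arm can. A call is refused whole if a number of a shift passes 1 or a number of a turn 1, either way. A call with a gripper value outside its range is refused whole. The fingers move at their own pace and stop on an object; the grip force is fixed at half the most. Time passes only in rows, so rows that do not move let the fingers close. It gives the time, the measured TCP pose, the force and the opening at its end, in the units of the state.
- manip.state(): the state, without advancing time (a new reading comes with each control period).
- manip.grab_frame(name): name is "scene" or "top" or "wrist"; returns a dict with "img" (420x560x3 uint8, blue, green, red), "range_z" (420x560 float32, m along the optical axis (not along the pixel's ray), 0 where there is no reading), "camera_matrix" (3x3 intrinsics, pixels), "world_from_camera" (4x4, takes a point from camera to world coordinates); the wrist camera has in their place "T_tool_cam" (4x4, takes a point from camera to tool coordinates, whose origin is the TCP and whose axes are the tool frame's). Camera axes: x right, y down, z forward; pixel columns grow to the right and rows downward; lengths in m; the calibration is good to about 2 mm. A picture is of the moment at which its call begins: read the wrist's pose just before it.
- manip.job_done(): hands the job in, once; it reports no verdict.
The state is a dict: "time": time; "joint_pos": joint angles; "joint_vel": joint speeds; "joint_efforts": joint torques, N m; "tool_pos": TCP position; "tool_rot": TCP orientation; "contact_force": force on the tool from outside, world axes, zero at the start; "ft_torque": the same for the moment, N m; "gripper_width": opening from 0.0 (shut) to 1.0 (fully open).
Only numpy, scipy, OpenCV 4.12 (cv2) and the standard library are available. Lean on these libraries where they do the work, as an engineer would, in place of code of your own. Each camera call takes 0.05 s, during which the arm holds its last target. There are 200 camera calls.

## Working session

There is one attempt and no reset: what is moved stays moved. The work goes in short steps, Python scripts to look and compute and a tool call to move; the robot and the scene stay as the last step left them, time stands still between calls to the robot, and variables do not carry over. Pictures are saved under pics/ and viewed, about 8 in all and at most 12, crops included, and the job is handed in when it is done.

Besides the shell and the picture viewer there is one more tool, called by a JSON object that holds its "op" and its "data", one argument or row to a line. drive_tool: Moves the arm, as the interface text tells. Its arguments: {"type":"object","properties":{"motion":{"type":"array","items":{"type":"array"}}},"required":["motion"]}

```bash
ls; mkdir -p pics; python3 - <<'E'
from plant import manip
import cv2,numpy as np
s=manip.state();print(s, manip.pinch_z)
for n in("top","scene"):
    f=manip.grab_frame(n);cv2.imwrite(f"pics/{n}0.png",f["img"]);np.savez(f"pics/{n}0.npz",**{k:f[k] for k in("img","range_z","camera_matrix","world_from_camera")})
    print(f["camera_matrix"],f["world_from_camera"])
E
```

```text
pics
{'time': 0.0, 'joint_pos': array([ 1.09097742e+00,  5.33642592e-02,  1.61431907e+00, -1.46526137e-05,
        1.47601567e+00, -1.19004890e-01]), 'joint_vel': array([ 0.00104888, -0.00104149,  0.00198154,  0.00066826,  0.00044229,
        0.00061295]), 'joint_efforts': array([ 7.62170221e-04, -3.93694603e+01, -3.70170665e+01, -7.22756749e-05,
        7.12246154e-03, -2.13314721e-06]), 'tool_pos': array([0.22035682, 0.58418307, 0.23004347]), 'tool_rot': array([-0.58124736,  0.58195216,  0.40151449, -0.40282664]), 'contact_force': array([-0.75506986, -0.25197343, -0.35358701]), 'ft_torque': array([-0.01378233,  0.03056834, -0.04455731]), 'gripper_width': 1.0010794100804685} -0.0187
[[397.70998005   0.         279.03222411]
 [  0.         397.70998005 206.48826134]
 [  0.           0.           1.        ]] [[ 1.58918709e-02 -9.86971413e-01  1.60108957e-01  4.27548706e-01]
 [-9.99873668e-01 -1.56369439e-02  2.85209899e-03  1.68095605e-03]
 [-3.11325397e-04 -1.60134055e-01 -9.87095227e-01  9.87324794e-01]
 [ 0.00000000e+00  0.00000000e+00  0.00000000e+00  1.00000000e+00]]
[[383.69717963   0.         277.60086994]
 [  0.         383.69717963 219.851057  ]
 [  0.           0.           1.        ]] [[-0.39563792  0.5134723  -0.76145705  1.43753915]
 [ 0.91822433  0.23766969 -0.3168236   0.36673453]
 [ 0.01829512 -0.82453582 -0.5655139   0.72047555]
 [ 0.          0.          0.          1.        ]]
```

View pics/top0.png

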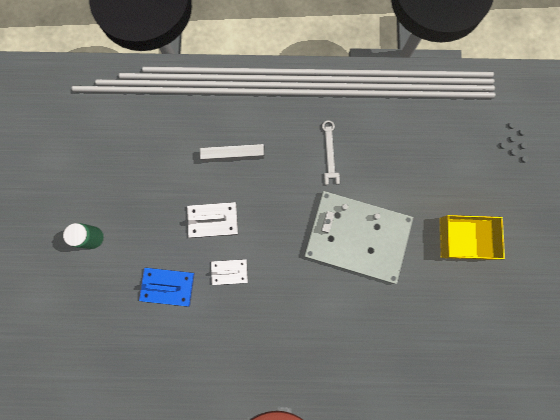

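The top view shows the large white bracket at (212,220), the small white one at (229,272) and the blue one at (166,287). The fixture is centred near (359,238), with dowels at about (345,207) and (376,216) and the end stop at (328,222). So fixture +x points roughly to world +x, and +y roughly to world +y.

```bash
cat > h.py <<'E'
import numpy as np,cv2
from scipy.spatial.transform import Rotation as R
def cloud(f,T=None):
    T=f["world_from_camera"] if T is None else T
    K=f["camera_matrix"];z=f["range_z"];v,u=np.indices(z.shape)
    P=np.stack([(u-K[0,2])*z/K[0,0],(v-K[1,2])*z/K[1,1],z],-1)
    P=P@T[:3,:3].T+T[:3,3];P[z<=0]=np.nan;return P
def tool(s):
    q=np.array(s["tool_rot"]);T=np.eye(4);T[:3,:3]=R.from_quat(q[[1,2,3,0]]).as_matrix();T[:3,3]=s["tool_pos"];return T
def rect(P):
    c,(w,h),a=cv2.minAreaRect((P[:,:2]*1000).astype(np.float32));
    if w<h: w,h,a=h,w,a+90     # a = direction of long side, deg
    a=(a+90)%180-90
    return np.round(c,1),round(w,1),round(h,1),round(a,1)
E
python3 - <<'E'
from h import *
f=np.load("pics/top0.npz");P=cloud(f);img=f["img"].astype(int)
def roi(u0,u1,v0,v1,z0,z1,bright=0):
    p=P[v0:v1,u0:u1].reshape(-1,3);b=img[v0:v1,u0:u1].sum(-1).ravel()
    return p[(p[:,2]>z0)&(p[:,2]<z1)&(b>bright)]
for n,a in dict(table=(230,280,300,340,-.05,.05),br=(180,245,195,245,.006,.018),web=(180,245,195,245,.03,.07),fix=(295,420,185,290,.013,.027),fixall=(295,420,185,290,.013,.06),pins=(295,420,185,290,.034,.06)).items():
    p=roi(*a);print(n,len(p),np.nanmean(p[:,2]),p[:,2].max(),rect(p))
p=roi(295,420,185,290,.034,.06)
print(np.round(p*1000))
p=P[215,190:235];print(np.round(p[::3]*1000))
E
```

```text
table 1991 -0.0008041971037464645 0.004678300034621885 (array([311.7,  59.8]), 119.1, 91.6, -89.1)
br 1368 0.011218598771706206 0.01653486386250924 (array([551.6, 162.3]), 133.8, 80.7, -84.8)
web 172 0.052416381661153644 0.06000806223468824 (array([550.9, 168.8]), 69.9, 10.6, -85.4)
fix 6329 0.01957814347063125 0.026251551750410274 (array([ 514.6, -192.7]), 230.5, 170.2, 74.3)
fixall 6560 0.020336606695627934 0.048788977969958736 (array([ 514.6, -192.7]), 230.5, 170.2, 74.3)
pins 221 0.041597506191905394 0.048788977969958736 (array([ 564.5, -163.2]), 144.4, 55.0, -73.2)
[[ 590. -153.   39.]
 [ 589. -154.   44.]
 [ 590. -157.   42.]
 [ 587. -150.   40.]
 [ 587. -152.   42.]
 [ 587. -154.   42.]
 [ 587. -157.   43.]
 [ 587. -160.   40.]
 [ 585. -148.   37.]
 [ 584. -149.   45.]
 [ 584. -152.   44.]
 [ 585. -155.   41.]
 [ 585. -157.   41.]
 [ 584. -159.   45.]
 [ 582. -150.   40.]
 [ 582. -152.   40.]
 [ 582. -154.   44.]
 [ 583. -157.   40.]
 [ 582. -159.   43.]
 [ 580. -150.   40.]
 [ 580. -152.   39.]
 [ 580. -154.   43.]
 [ 580. -157.   40.]
 [ 580. -160.   39.]
 [ 578. -153.   37.
[... 3689 characters left out ...]
.   42.]
 [ 528. -113.   42.]
 [ 528. -116.   42.]
 [ 529. -118.   41.]
 [ 526.  -99.   38.]
 [ 526. -101.   43.]
 [ 526. -104.   41.]
 [ 526. -106.   41.]
 [ 526. -109.   40.]
 [ 526. -111.   42.]
 [ 526. -113.   42.]
 [ 526. -115.   43.]
 [ 524. -104.   37.]
 [ 524. -106.   39.]
 [ 523. -108.   42.]
 [ 524. -111.   41.]
 [ 523. -113.   43.]
 [ 524. -116.   41.]
 [ 522. -112.   34.]
 [ 521. -113.   40.]
 [ 522. -116.   38.]]
[[561. 225.  12.]
 [561. 217.  11.]
 [561. 209.  16.]
 [561. 202.  12.]
 [561. 194.  15.]
 [562. 188.   9.]
 [556. 172.  55.]
 [556. 165.  55.]
 [556. 158.  57.]
 [556. 150.  57.]
 [556. 144.  55.]
 [556. 136.  59.]
 [563. 136.  10.]
 [563. 128.   9.]
 [563. 121.  12.]]
```

```bash
cat >> h.py <<'E'
FC=np.array([514.6,-192.7])/1e3; FA=np.radians(74.3-90)   # fixture centre, yaw
def fx(x,y,c=None):  # fixture coords (mm) about seat -> world xy
    xd=np.array([np.cos(FA),np.sin(FA)]);yd=np.array([-xd[1],xd[0]])
    return FC+xd*(x+10)/1e3+yd*(y+15)/1e3
def go(s,xyz,yaw):
    """yaw = world angle (deg) wanted for tool x (mod 180). prints turn in 5deg units about tool y and, after that turn, total shift units"""
    T=tool(s);Rm=T[:3,:3];a=np.degrees(np.arctan2(Rm[1,0],Rm[0,0]))
    d=(yaw-a+90)%180-90
    Rn=R.from_euler('z',a+d,degrees=True).as_matrix()@np.c_[[1,0,0],[0,0,-1],[0,1,0]]
    e=R.from_matrix(Rm.T@Rn).as_rotvec(degrees=True)/5
    sh=(np.array(xyz)-T[:3,3])/.025
    print("toolx yaw",round(a,2),"pos",np.round(T[:3,3]*1e3,1),"turn units",np.round(e,2),"shift now-axes",np.round(Rm.T@sh,2),"after turn",np.round(Rn.T@sh,2))
E
python3 - <<'E'
from h import *;from plant import manip
s=manip.state();print(tool(s).round(3));go(s,[.551,.169,.2],4.6);go(s,[*fx(-15,-15),.2],-15.7)
E
```

```text
[[ 0.353 -0.001 -0.936  0.22 ]
 [ 0.936 -0.002  0.353  0.584]
 [-0.002 -1.     0.     0.23 ]
 [ 0.     0.     0.     1.   ]]
toolx yaw 69.33 pos [220.4 584.2 230.1] turn units [ 1.000e-02  1.295e+01 -2.000e-02] shift now-axes [-10.87   1.22 -18.24] after turn [ 11.85   1.21 -17.62]
toolx yaw 69.33 pos [220.4 584.2 230.1] turn units [ 1.000e-02  1.701e+01 -2.000e-02] shift now-axes [-24.94   1.25 -21.78] after turn [ 19.54   1.21 -26.73]
```

{"op": "drive_tool", "data": {
  "motion": [
    [[-0.6, 0, -1], [0, 0, 0], -1],
    [[-0.6, 0, -1], [0, 0, 0], -1],
    [[-0.6, 0, -1], [0, 0, 0], -1],
    [[-0.6, 0, -1], [0, 0, 0], -1],
    [[-0.6, 0, -1], [0, 0, 0], -1],
    [[-0.6, 0, -1], [0, 0, 0], -1],
    [[-0.6, 0, -1], [0, 0, 0], -1],
    [[-0.6, 0, -1], [0, 0, 0], -1],
    [[-0.6, 0, -1], [0, 0, 0], -1],
    [[-0.6, 0, -1], [0, 0, 0], -1],
    [[-0.6, 0, -1], [0, 0, 0], -1],
    [[-0.6, 0, -1], [0, 0, 0], -1]
  ]
}}

```text
time: 1.3
tool_pos: [0.4381, 0.3093, 0.2308]
tool_rot: [0.582, -0.582, -0.402, 0.402]
contact_force: [-0.1, 0.2, 0.4]
gripper_width: 0.999
```

{"op": "drive_tool", "data": {
  "motion": [
    [[-0.6, 0, -1], [0, 0, 0], -1],
    [[-0.6, 0, -1], [0, 0, 0], -1],
    [[-0.6, 0, -1], [0, 0, 0], -1],
    [[-0.6, 0, -1], [0, 0, 0], -1],
    [[-0.6, 0, -1], [0, 0, 0], -1],
    [[-0.67, 0, -1], [0, 0, 0], -1],
    [[0, 0, -0.24], [0, 1, 0], -1],
    [[0, 0, 0], [0, 1, 0], -1],
    [[0, 0, 0], [0, 1, 0], -1],
    [[0, 0, 0], [0, 1, 0], -1],
    [[0, 0, 0], [0, 1, 0], -1],
    [[0, 0, 0], [0, 1, 0], -1]
  ]
}}

```text
time: 2.5
tool_pos: [0.551, 0.1694, 0.2306]
tool_rot: [0.666, -0.666, -0.236, 0.237]
contact_force: [0.1, 0.1, 0.2]
gripper_width: 0.996
```

{"op": "drive_tool", "data": {
  "motion": [
    [[0, 0, 0], [0, 1, 0], -1],
    [[0, 0, 0], [0, 1, 0], -1],
    [[0, 0, 0], [0, 1, 0], -1],
    [[0, 0, 0], [0, 1, 0], -1],
    [[0, 0, 0], [0, 1, 0], -1],
    [[0, 0, 0], [0, 1, 0], -1],
    [[0, 0, 0], [0, 1, 0], -1],
    [[0, 0, 0], [0, 0, 0], -1]
  ]
}}

```text
time: 3.3
tool_pos: [0.551, 0.1694, 0.2307]
tool_rot: [-0.707, 0.707, 0.026, -0.027]
contact_force: [0.2, 0.6, 0.1]
gripper_width: 0.996
```

```bash
cat >> h.py <<'E'
def wrist(name):
    from plant import manip
    s=manip.state();f=manip.grab_frame("wrist");cv2.imwrite(f"pics/{name}.png",f["img"])
    return s,f,cloud(f,tool(s)@f["T_tool_cam"])
E
python3 - <<'E'
from h import *
s,f,P=wrist("w1");print(s["time"],f["T_tool_cam"].round(3))
go(s,[.551,.169,.2],4.6)
p=P.reshape(-1,3);near=(abs(p[:,0]-.551)<.07)&(abs(p[:,1]-.169)<.09)
w=p[near&(p[:,2]>.035)&(p[:,2]<.065)];print(len(w),rect(w),np.median(w[:,2]))
b=p[near&(p[:,2]>.007)&(p[:,2]<.018)];print(len(b),rect(b),np.median(b[:,2]))
E
```

```text
3.3 [[ 1.    -0.001  0.    -0.   ]
 [-0.001 -0.285  0.958 -0.141]
 [-0.001 -0.958 -0.285  0.072]
 [ 0.     0.     0.     1.   ]]
toolx yaw 4.33 pos [551.  169.4 230.7] turn units [ 0.   -0.05 -0.01] shift now-axes [-0.    1.23 -0.02] after turn [-0.    1.23 -0.02]
841 (array([549.5, 169.5]), 70.0, 9.9, -84.4) 0.055480084969628585
7953 (array([549.5, 169.2]), 120.1, 80.1, -84.9) 0.010531959925959011
```

View pics/w1.png

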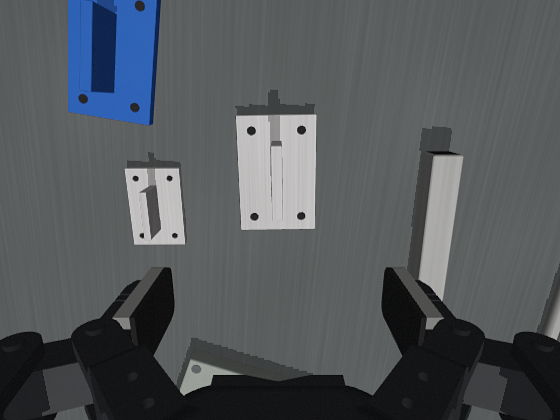

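The wrist view shows the bracket plate around (276,172) with its web at (277,180), centred between the jaws. It measures (549.5, 169.3) mm with a yaw of about 5.2°. I'm going down to grip it.

{"op": "drive_tool", "data": {
  "motion": [
    [[-0.06, 1, 0], [0, -0.17, 0], -1],
    [[0, 1, 0], [0, 0, 0], -1],
    [[0, 1, 0], [0, 0, 0], -1],
    [[0, 1, 0], [0, 0, 0], -1],
    [[0, 1, 0], [0, 0, 0], -1],
    [[0, 1, 0], [0, 0, 0], -1],
    [[0, 1, 0], [0, 0, 0], -1],
    [[0, 0.6, 0], [0, 0, 0], -1],
    [[0, 0.4, 0], [0, 0, 0], -1],
    [[0, 0.3, 0], [0, 0, 0], -1],
    [[0, 0, 0], [0, 0, 0], 1],
    [[0, 0, 0], [0, 0, 0], 1]
  ]
}}

```text
time: 4.55
tool_pos: [0.5506, 0.1695, 0.0247]
tool_rot: [0.706, -0.706, -0.033, 0.032]
contact_force: [-0.1, 1.0, 0.2]
gripper_width: 0.691
```

{"op": "drive_tool", "data": {
  "motion": [
    [[0, 0, 0], [0, 0, 0], 1],
    [[0, 0, 0], [0, 0, 0], 1],
    [[0, 0, 0], [0, 0, 0], 1],
    [[0, 0, 0], [0, 0, 0], 1],
    [[0, 0, 0], [0, 0, 0], 1],
    [[0, 0, 0], [0, 0, 0], 1],
    [[0, 0, 0], [0, 0, 0], 1],
    [[0, 0, 0], [0, 0, 0], 1]
  ]
}}

```text
time: 5.35
tool_pos: [0.5504, 0.1695, 0.0245]
tool_rot: [0.706, -0.706, -0.032, 0.032]
contact_force: [-1.0, -1.5, 6.0]
gripper_width: 0.105
```

{"op": "drive_tool", "data": {
  "motion": [
    [[0, 0, 0], [0, 0, 0], 1],
    [[0, -0.2, 0], [0, 0, 0], 1],
    [[0, -0.5, 0], [0, 0, 0], 1],
    [[0, -0.7, 0], [0, 0, 0], 1],
    [[0, -0.8, 0], [0, 0, 0], 1],
    [[0, -0.8, 0], [0, 0, 0], 1],
    [[0, -0.6, 0], [0, 0, 0], 1],
    [[0, -0.4, 0], [0, 0, 0], 1],
    [[0, 0, 0], [0, 0, 0], 1],
    [[0, 0, 0], [0, 0, 0], 1],
    [[0, 0, 0], [0, 0, 0], 1]
  ]
}}

```text
time: 6.45
tool_pos: [0.5489, 0.1692, 0.1223]
tool_rot: [-0.706, 0.706, 0.031, -0.033]
contact_force: [0.3, -0.1, -2.6]
gripper_width: 0.104
```

```bash
python3 - <<'E'
from h import *
s,f,P=wrist("w2");print(s["time"],s["contact_force"].round(2),s["ft_torque"].round(2),s["gripper_width"])
T=tool(s);print(T.round(4))
z0=s["tool_pos"][2]-.0247
p=P.reshape(-1,3);near=(abs(p[:,0]-.551)<.07)&(abs(p[:,1]-.169)<.09)
b=p[near&(p[:,2]>z0+.004)&(p[:,2]<z0+.019)];print(len(b),rect(b),b[:,2].mean(),np.median(b[:,2]))
A=np.c_[b[:,:2]-b[:,:2].mean(0),np.ones(len(b))];print("plane",np.linalg.lstsq(A,b[:,2],rcond=None)[0])
a=rect(b)[3]+90
c=np.array(rect(b)[0])/1e3;print("yaw",a)
off=T[:3,:3].T@np.r_[c-T[:2,3],0];print("bracket centre in tool mm",off*1e3)
go(s,[*fx(-15,-15),s["tool_pos"][2]],np.degrees(np.arctan2(T[1,0],T[0,0]))+(-15.7-a))
E
```

```text
6.45 [ 0.27 -0.09 -2.61] [-0.04  0.01 -0.01] 0.1044612691052188
[[ 9.959e-01 -2.500e-03 -9.020e-02  5.489e-01]
 [ 9.020e-02 -4.000e-04  9.959e-01  1.692e-01]
 [-2.500e-03 -1.000e+00 -2.000e-04  1.223e-01]
 [ 0.000e+00  0.000e+00  0.000e+00  1.000e+00]]
24302 (array([548.3, 169.1]), 120.6, 80.4, -85.0) 0.10828639309978817 0.1083007443202071
plane [-0.00209987 -0.00269777  0.10828639]
yaw 5.0
bracket centre in tool mm [-0.61823893  0.00157341 -0.05189208]
toolx yaw 5.17 pos [548.9 169.2 122.3] turn units [ 0.01  4.14 -0.03] shift now-axes [-2.860e+00  1.000e-02 -1.422e+01] after turn [  2.35   0.   -14.31]
```

The bracket is lifted flat and weighs about 2.7 N. Next I'm carrying it over the fixture.

{"op": "drive_tool", "data": {
  "motion": [
    [[0, 0, 0], [0, 0.7, 0], 1],
    [[0, 0, 0], [0, 1, 0], 1],
    [[0, 0, 0], [0, 1, 0], 1],
    [[0, 0, 0], [0, 1, 0], 1],
    [[0, 0, 0], [0, 0.44, 0], 1],
    [[0.15, 0, -0.5], [0, 0, 0], 1],
    [[0.2, 0, -1], [0, 0, 0], 1],
    [[0.2, 0, -1], [0, 0, 0], 1],
    [[0.2, 0, -1], [0, 0, 0], 1],
    [[0.2, 0, -1], [0, 0, 0], 1],
    [[0.2, 0, -1], [0, 0, 0], 1],
    [[0.2, 0, -1], [0, 0, 0], 1]
  ]
}}

```text
time: 7.7
tool_pos: [0.5382, 0.002, 0.1232]
tool_rot: [-0.701, 0.701, -0.096, 0.095]
contact_force: [0.0, -0.8, -2.7]
gripper_width: 0.112
```

{"op": "drive_tool", "data": {
  "motion": [
    [[0.2, 0, -1], [0, 0, 0], 1],
    [[0.2, 0, -1], [0, 0, 0], 1],
    [[0.2, 0, -1], [0, 0, 0], 1],
    [[0.2, 0, -1], [0, 0, 0], 1],
    [[0.2, 0, -1], [0, 0, 0], 1],
    [[0, 0, -1], [0, 0, 0], 1],
    [[0, 0, -0.8], [0, 0, 0], 1],
    [[0, 0, -0.6], [0, 0, 0], 1],
    [[0, 0, -0.4], [0, 0, 0], 1],
    [[0, 0, 0], [0, 0, 0], 1],
    [[0, 0, 0], [0, 0, 0], 1]
  ]
}}

```text
time: 8.8
tool_pos: [0.5107, -0.1905, 0.1236]
tool_rot: [0.701, -0.7, 0.096, -0.095]
contact_force: [-1.0, -0.0, -1.9]
gripper_width: 0.108
```

```bash
python3 - <<'E'
from h import *;from plant import manip
s,f,P=wrist("w3");print(s["time"],s["contact_force"].round(2))
go(s,[*fx(-15,-15),.0446],-15.5)
p=P.reshape(-1,3)
xd=np.array([np.cos(FA),np.sin(FA)]);yd=np.array([-xd[1],xd[0]])
q=np.c_[(p[:,:2]-fx(0,0))@xd*1e3,(p[:,:2]-fx(0,0))@yd*1e3,p[:,2]*1e3]
m=(q[:,2]>37)&(q[:,2]<46)
for n,c in dict(a=(47,-40),b=(47,40)).items():
    k=q[m&(np.hypot(q[:,0]-c[0],q[:,1]-c[1])<13)];print(n,len(k),(k.max(0)+k.min(0))/2 if len(k) else "")
k=q[m&(abs(q[:,0])<30)&(abs(q[:,1]-69)<14)];print("stop",len(k),k.min(0),k.max(0)) if len(k) else 0
T=manip.grab_frame("top");cv2.imwrite("pics/t3.png",T["img"][150:320,270:440].repeat(3,0).repeat(3,1))
E
```

```text
8.8 [-1.05 -0.02 -1.93]
toolx yaw -15.52 pos [ 510.7 -190.5  123.6] turn units [-0.01 -0.   -0.  ] shift now-axes [-0.03  3.16 -0.05] after turn [-0.03  3.16 -0.04]
a 218 [ 47.24506376 -39.47107816  39.67331825]
b 335 [45.73231777 40.18344082 39.91732182]
stop 2641 [-25.97248192  60.30023511  38.06553942] [23.80520876 78.10782114 45.99004146]
```

View pics/w3.png

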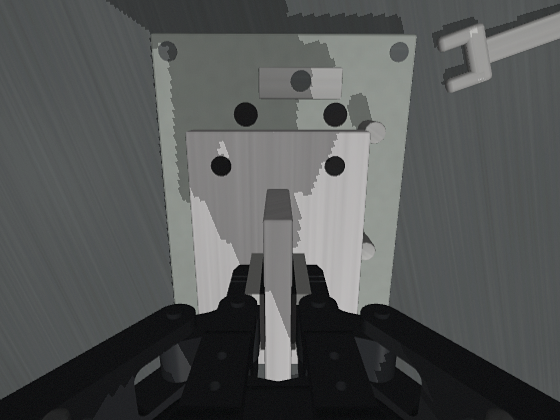

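The wrist view shows the bracket held over the fixture. The dowels are at (372,132) and (367,247) and the stop is at (300,82), all clear, and their measured positions agree with the seat model within about 1.5 mm. Lowering now.

{"op": "drive_tool", "data": {
  "motion": [
    [[-0.03, 0.4, -0.04], [0, 0, 0], 1],
    [[0, 0.8, 0], [0, 0, 0], 1],
    [[0, 0.8, 0], [0, 0, 0], 1],
    [[0, 0.5, 0], [0, 0, 0], 1],
    [[0, 0.2, 0], [0, 0, 0], 1],
    [[0, 0.1, 0], [0, 0, 0], 1],
    [[0, 0.1, 0], [0, 0, 0], 1],
    [[0, 0.05, 0], [0, 0, 0], 1],
    [[0, 0.05, 0], [0, 0, 0], 1],
    [[0, 0.03, 0], [0, 0, 0], 1],
    [[0, 0, 0], [0, 0, 0], 1],
    [[0, 0, 0], [0, 0, 0], 1]
  ]
}}

```text
time: 10.1
tool_pos: [0.5099, -0.1916, 0.0482]
tool_rot: [-0.701, 0.701, -0.095, 0.096]
contact_force: [0.8, 0.2, -2.4]
gripper_width: 0.107
```

{"op": "drive_tool", "data": {
  "motion": [
    [[0, 0.04, 0], [0, 0, 0], 1],
    [[0, 0.04, 0], [0, 0, 0], 1],
    [[0, 0.03, 0], [0, 0, 0], 1],
    [[0, 0, 0], [0, 0, 0], 1],
    [[0, 0, 0], [0, 0, 0], 1]
  ]
}}

```text
time: 10.6
tool_pos: [0.5097, -0.1915, 0.0452]
tool_rot: [0.701, -0.701, 0.096, -0.095]
contact_force: [0.5, 0.2, -3.1]
gripper_width: 0.108
```

{"op": "drive_tool", "data": {
  "motion": [
    [[0, 0.02, 0], [0, 0, 0], 1],
    [[0, 0.02, 0], [0, 0, 0], 1],
    [[0, 0, 0], [0, 0, 0], 1],
    [[0, 0, 0], [0, 0, 0], 1]
  ]
}}

```text
time: 11.0
tool_pos: [0.5099, -0.1916, 0.0445]
tool_rot: [-0.701, 0.701, -0.095, 0.096]
contact_force: [-0.3, -0.0, -0.9]
gripper_width: 0.107
```

{"op": "drive_tool", "data": {
  "motion": [
    [[0, 0.02, 0], [0, 0, 0], 1],
    [[0, 0, 0], [0, 0, 0], 1],
    [[0, 0, 0], [0, 0, 0], 1]
  ]
}}

```text
time: 11.3
tool_pos: [0.5101, -0.1917, 0.0445]
tool_rot: [-0.701, 0.701, -0.095, 0.096]
contact_force: [-2.5, 0.9, 4.4]
gripper_width: 0.105
```

{"op": "drive_tool", "data": {
  "motion": [
    [[0, 0, 0], [0, 0, 0], 0.4],
    [[0, 0, 0], [0, 0, 0], 0.2],
    [[0, 0, 0], [0, 0, 0], 0],
    [[0, 0, 0], [0, 0, 0], 0],
    [[0, 0, 0], [0, 0, 0], 0],
    [[0, -0.3, 0], [0, 0, 0], 0],
    [[0, -0.7, 0], [0, 0, 0], 0],
    [[0, -1, 0], [0, 0, 0], 0],
    [[0, -1, 0], [0, 0, 0], 0],
    [[0, -0.4, 0], [0, 0, 0], 0],
    [[0, 0, 0], [0, 0, 0], 0]
  ]
}}

```text
time: 12.4
tool_pos: [0.5111, -0.1922, 0.1311]
tool_rot: [-0.7, 0.701, -0.094, 0.097]
contact_force: [-0.5, -0.7, 0.5]
gripper_width: 0.5
```

```bash
cat >> h.py <<'E'
def bracket(P,zc=.032):
    """plate pose in fixture/seat coords, mm/deg, from plate-top points"""
    p=P.reshape(-1,3);xd=np.array([np.cos(FA),np.sin(FA)]);yd=np.array([-xd[1],xd[0]])
    q=np.c_[(p[:,:2]-fx(0,0))@xd,(p[:,:2]-fx(0,0))@yd,p[:,2]]
    b=q[(abs(q[:,0]+7)<57)&(abs(q[:,1]+7)<80)&(q[:,2]>.0265)&(q[:,2]<.0365)]
    A=np.c_[b[:,:2],np.ones(len(b))];pl=np.linalg.lstsq(A,b[:,2],rcond=None)[0]
    print("bracket",len(b),rect(b),"slope",pl[:2].round(4),"z",np.median(b[:,2]).round(4))
E
python3 - <<'E'
from h import *
s,f,P=wrist("w4");print(s["time"],s["contact_force"].round(2));bracket(P)
go(s,[*fx(-15,-15),.1],-15.7)
E
```

```text
12.4 [-0.52 -0.71  0.46]
bracket 16214 (array([  9.9, -74.8]), 278.1, 117.1, -78.7) slope [ 0.0026 -0.0006] z 0.0305
toolx yaw -15.52 pos [ 511.1 -192.2  131.1] turn units [0.01 0.04 0.05] shift now-axes [-0.06  1.25  0.02] after turn [-0.06  1.25  0.02]
```

View pics/w4.png

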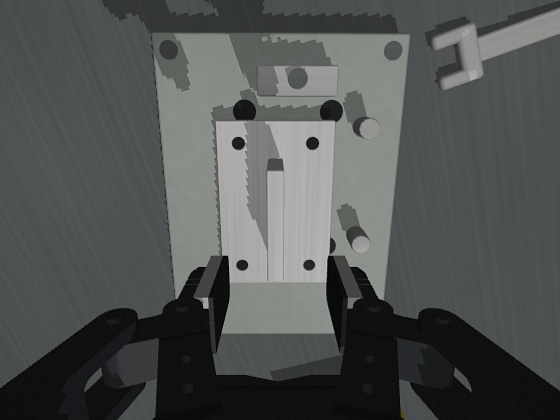

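The wrist view shows the bracket flat and square on the fixture, its right edge at column 335 with the dowels starting near 350, about 15 mm clear. The stop gap, rows 97 to 121, is also about 15 mm. I'll shut the fingers and go down on the −x side for the sideways push.

{"op": "drive_tool", "data": {
  "motion": [
    [[-0.5, 0, 0], [0, 0.04, 0], 0.5],
    [[-0.8, 0, 0], [0, 0, 0], 1],
    [[-0.8, 0, 0], [0, 0, 0], 1],
    [[-0.7, 0, 0], [0, 0, 0], 1],
    [[-0.1, 0.5, 0], [0, 0, 0], 1],
    [[0, 0.8, 0], [0, 0, 0], 1],
    [[0, 0.9, 0], [0, 0, 0], 1],
    [[0, 0.8, 0], [0, 0, 0], 1],
    [[0, 0.5, 0], [0, 0, 0], 1],
    [[0, 0.3, 0], [0, 0, 0], 1],
    [[0, 0.1, 0], [0, 0, 0], 1],
    [[0, 0, 0], [0, 0, 0], 1]
  ]
}}

```text
time: 13.65
tool_pos: [0.4402, -0.172, 0.0312]
tool_rot: [0.7, -0.7, 0.097, -0.097]
contact_force: [0.2, 0.2, 0.6]
gripper_width: -0.001
```

```bash
cat >> h.py <<'E'
def bracket(P):
    p=P.reshape(-1,3);xd=np.array([np.cos(FA),np.sin(FA)]);yd=np.array([-xd[1],xd[0]])
    q=np.c_[(p[:,:2]-fx(0,0))@xd,(p[:,:2]-fx(0,0))@yd,p[:,2]]
    m=((abs(q[:,0]+7)<57)&(abs(q[:,1]+7)<80)&(q[:,2]>.0265)&(q[:,2]<.0365)).reshape(P.shape[:2]).astype(np.uint8)
    m=cv2.morphologyEx(m,cv2.MORPH_OPEN,np.ones((3,3),np.uint8))
    n,l,st,_=cv2.connectedComponentsWithStats(m);b=q[(l==1+st[1:,4].argmax()).ravel()]
    pl=np.linalg.lstsq(np.c_[b[:,:2],np.ones(len(b))],b[:,2],rcond=None)[0]
    print("bracket",len(b),rect(b),"slope",pl[:2].round(4),"z",np.median(b[:,2]).round(4))
def st():
    from plant import manip
    s=manip.state();T=tool(s);c=T[:2,3]-fx(0,0);xd=np.array([np.cos(FA),np.sin(FA)]);yd=np.array([-xd[1],xd[0]]);F=s["contact_force"]
    print("t",s["time"],"seat xy mm",round(c@xd*1e3,1),round(c@yd*1e3,1),"z",round(T[2,3]*1e3,1),"F fix",round(F[:2]@xd,2),round(F[:2]@yd,2),"Fz",round(F[2],2),"yaw",round(np.degrees(np.arctan2(T[1,0],T[0,0])),2),"w",s["gripper_width"]);return s
E
python3 - <<'E'
from h import *;from plant import manip
st();s,f,P=wrist("w5");bracket(P);f=manip.grab_frame("top");bracket(cloud(f))
E
```

```text
t 13.65 seat xy mm -87.3 -15.2 z 31.2 F fix 0.11 0.23 Fz 0.64 yaw -15.72 w -0.0011188139654567761
bracket 24691 (array([-14.8,  -0.5]), 90.6, 80.9, -89.8) slope [ 0.0047 -0.0066] z 0.0305
bracket 753 (array([-13.4, -14.9]), 119.9, 80.2, -89.7) slope [-0.0065 -0.0033] z 0.0315
```

View pics/w5.png

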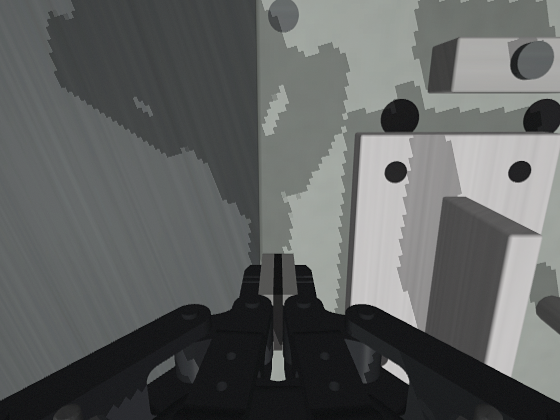

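The wrist view shows the shut fingers at (278,285) left of the plate edge (column 350). The linkage elbow at (365,312) sticks out sideways, so I'll check its height against the web.

```bash
python3 - <<'E'
from h import *;from plant import manip
st();s,f,P=wrist("w5b");z=f["range_z"]
Q=cloud(f,f["T_tool_cam"])
for (u,v) in [(365,312),(345,305),(380,325),(440,350),(320,320),(308,285),(311,270),(290,262),(278,258),(300,256)]: print(u,v,(Q[v,u]*1e3).round(1))
m=z<.2
g=Q[m&(Q[...,1]<0.02)&(abs(Q[...,2])<.04)]*1e3
for y0 in range(-100,20,10):
    k=g[(g[:,1]>=y0)&(g[:,1]<y0+10)]
    if len(k):print(y0,len(k),"x",np.percentile(k[:,0],[1,99]).round(),"z",np.percentile(k[:,2],[1,99]).round())
E
```

```text
t 13.75 seat xy mm -86.6 -15.4 z 32.2 F fix -0.13 -0.18 Fz -0.52 yaw -15.72 w -0.003173759862146838
365 312 [ 25.3 -50.   13. ]
345 305 [ 32.    8.4 -21.2]
380 325 [ 28.5 -54.9  11.9]
440 350 [ 41.5 -64.   10.8]
320 320 [ 11.9 -52.2  11.7]
308 285 [ 11.2 -21.5   6.1]
311 270 [15.8 14.1 -5.6]
290 262 [  4.7 -10.6  10.4]
278 258 [-0.1 -6.5 10.2]
300 256 [10.4 13.8  1.9]
-100 928 x [-19.  18.] z [18. 20.]
-90 9676 x [-56.  56.] z [ 9. 18.]
-80 13948 x [-55.  54.] z [-2. 17.]
-70 8285 x [-47.  46.] z [-8. 17.]
-60 8561 x [-39.  38.] z [-9. 13.]
-50 8556 x [-31.  76.] z [-12.  35.]
-40 3926 x [-10.  74.] z [-13.  35.]
-30 3237 x [-13.  75.] z [-18.  35.]
-20 2788 x [-13.  74.] z [-22.  35.]
-10 2268 x [-11. 126.] z [-27.  35.]
0 14600 x [ 32. 128.] z [-26.  40.]
10 12510 x [ -9. 135.] z [-38.  39.]
```

{"op": "drive_tool", "data": {
  "motion": [
    [[0, 0.15, 0], [0, 0, 0], 1],
    [[0, 0.1, 0], [0, 0, 0], 1],
    [[0, 0.05, 0], [0, 0, 0], 1],
    [[0.2, 0, 0], [0, 0, 0], 1],
    [[0.2, 0, 0], [0, 0, 0], 1],
    [[0.1, 0, 0], [0, 0, 0], 1],
    [[0, 0, 0], [0, 0, 0], 1],
    [[0, 0, 0], [0, 0, 0], 1]
  ]
}}

```text
time: 14.6
tool_pos: [0.4521, -0.1754, 0.0238]
tool_rot: [0.7, -0.7, 0.097, -0.097]
contact_force: [-0.6, 0.2, 0.0]
gripper_width: -0.0
```

```bash
python3 -c "
from h import *
st()"
```

```text
t 14.6 seat xy mm -74.9 -15.2 z 23.8 F fix -0.64 -0.02 Fz 0.04 yaw -15.72 w -4.046184042181562e-05
```

{"op": "drive_tool", "data": {
  "motion": [
    [[0.08, 0, 0], [0, 0, 0], 1],
    [[0.08, 0, 0], [0, 0, 0], 1],
    [[0.08, 0, 0], [0, 0, 0], 1],
    [[0.06, 0, 0], [0, 0, 0], 1],
    [[0.06, 0, 0], [0, 0, 0], 1],
    [[0.06, 0, 0], [0, 0, 0], 1],
    [[0.06, 0, 0], [0, 0, 0], 1]
  ]
}}

```text
time: 15.3
tool_pos: [0.4635, -0.1786, 0.0237]
tool_rot: [0.7, -0.7, 0.097, -0.097]
contact_force: [-1.8, 0.1, 0.9]
gripper_width: 0.004
```

{"op": "drive_tool", "data": {
  "motion": [
    [[0.06, 0, 0], [0, 0, 0], 1],
    [[0.06, 0, 0], [0, 0, 0], 1]
  ]
}}

```text
time: 15.5
tool_pos: [0.4665, -0.1794, 0.0238]
tool_rot: [0.7, -0.7, 0.097, -0.097]
contact_force: [-0.5, 0.5, 0.3]
gripper_width: -0.001
```

{"op": "drive_tool", "data": {
  "motion": [
    [[0.06, 0, 0], [0, 0, 0], 1],
    [[0.06, 0, 0], [0, 0, 0], 1]
  ]
}}

```text
time: 15.7
tool_pos: [0.4694, -0.1802, 0.0238]
tool_rot: [0.7, -0.7, 0.097, -0.097]
contact_force: [-1.1, 0.9, 0.8]
gripper_width: -0.0
```

{"op": "drive_tool", "data": {
  "motion": [
    [[0.06, 0, 0], [0, 0, 0], 1],
    [[0.06, 0, 0], [0, 0, 0], 1]
  ]
}}

```text
time: 15.9
tool_pos: [0.4723, -0.1811, 0.0238]
tool_rot: [-0.7, 0.7, -0.097, 0.097]
contact_force: [-1.0, 0.1, 0.4]
gripper_width: 0.0
```

{"op": "drive_tool", "data": {
  "motion": [
    [[0.03, 0, 0], [0, 0, 0], 1],
    [[0.02, 0, 0], [0, 0, 0], 1],
    [[0, 0, 0], [0, 0, 0], 1]
  ]
}}

```text
time: 16.2
tool_pos: [0.4731, -0.1812, 0.0237]
tool_rot: [0.701, -0.7, 0.097, -0.096]
contact_force: [-2.5, 0.6, 2.1]
gripper_width: -0.0
```

```bash
python3 - <<'E'
from h import *;from plant import manip
st();f=manip.grab_frame("top");bracket(cloud(f));st()
E
```

```text
t 16.2 seat xy mm -53.1 -15.2 z 23.7 F fix -2.6 -0.07 Fz 2.07 yaw -15.72 w -2.9405943854216214e-05
bracket 631 (array([103. , 346.1]), 159.6, 30.4, -69.3) slope [-0.0082 -0.0031] z 0.0295
t 16.25 seat xy mm -53.1 -15.2 z 23.7 F fix -3.66 -1.18 Fz 1.46 yaw -15.72 w 0.0020041404640220063
```

```bash
sed -i 's/+7)<57/+.007)<.057/;s/+7)<80/+.007)<.080/' h.py; python3 - <<'E'
from h import *;from plant import manip
f=manip.grab_frame("top");bracket(cloud(f));st();s,f,P=wrist("w6");bracket(P);st()
E
```

```text
bracket 435 (array([-0.2, 25.1]), 80.7, 41.4, -2.1) slope [-0.0017  0.0106] z 0.0315
t 16.3 seat xy mm -53.1 -15.2 z 23.7 F fix -3.31 0.04 Fz 2.41 yaw -15.72 w -0.002869730180153699
bracket 28419 (array([ 1.1, -5.2]), 102.0, 94.9, -88.4) slope [ 0.0036 -0.0044] z 0.0305
t 16.35 seat xy mm -53.1 -15.2 z 23.7 F fix -3.1 0.03 Fz 1.72 yaw -15.72 w -0.0007860589742487696
```

{"op": "drive_tool", "data": {
  "motion": [
    [[0.02, 0, 0], [0, 0, 0], 1],
    [[0, 0, 0], [0, 0, 0], 1]
  ]
}}

```text
time: 16.55
tool_pos: [0.4733, -0.1812, 0.0237]
tool_rot: [0.701, -0.7, 0.097, -0.096]
contact_force: [-5.3, 1.7, 3.6]
gripper_width: -0.001
```

{"op": "drive_tool", "data": {
  "motion": [
    [[0.02, 0, 0], [0, 0, 0], 1],
    [[0, 0, 0], [0, 0, 0], 1],
    [[0, 0, 0], [0, 0, 0], 1]
  ]
}}

```text
time: 16.85
tool_pos: [0.4734, -0.1812, 0.0236]
tool_rot: [0.701, -0.7, 0.098, -0.096]
contact_force: [-6.7, 1.9, 4.4]
gripper_width: 0.003
```

{"op": "drive_tool", "data": {
  "motion": [
    [[0, 0, 0], [0, 0, 0], 1],
    [[0, 0, 0], [0, 0, 0], 1]
  ]
}}

```text
time: 17.05
tool_pos: [0.4734, -0.1812, 0.0236]
tool_rot: [0.701, -0.7, 0.098, -0.096]
contact_force: [-6.7, 2.3, 3.6]
gripper_width: -0.0
```

```bash
python3 - <<'E'
from h import *;from plant import manip
st();s,f,P=wrist("w7");st();f=manip.grab_frame("wrist");st();f=manip.grab_frame("scene");cv2.imwrite("pics/s7.png",f["img"]);st()
E
```

```text
t 17.05 seat xy mm -52.8 -15.1 z 23.6 F fix -7.06 0.43 Fz 3.63 yaw -15.71 w -0.0004833940371860821
t 17.1 seat xy mm -52.8 -15.1 z 23.6 F fix -6.88 0.52 Fz 3.48 yaw -15.71 w 6.647178244943625e-05
t 17.15 seat xy mm -52.8 -15.1 z 23.6 F fix -6.67 -0.06 Fz 4.46 yaw -15.71 w 0.0019572248211637065
t 17.2 seat xy mm -52.8 -15.1 z 23.6 F fix -7.26 -0.04 Fz 4.29 yaw -15.71 w 0.0011465667729936779
```

View pics/w7.png

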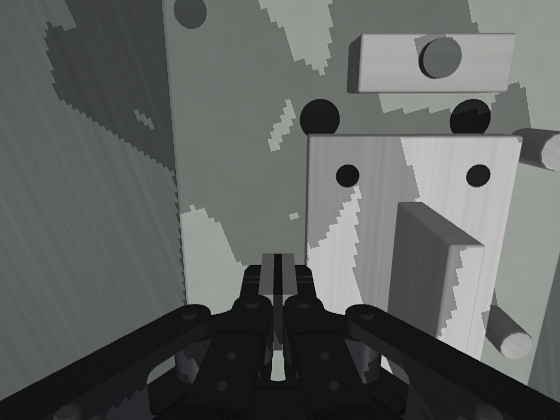

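The wrist view shows the plate's right edge at column 521 (row 136) meeting the foot of the upper dowel (about 525,145), and the lower dowel at (497,310) also against the edge. I'll press slightly more and hold.

{"op": "drive_tool", "data": {
  "motion": [
    [[0.01, 0, 0], [0, 0, 0], 1],
    [[0, 0, 0], [0, 0, 0], 1],
    [[0, 0, 0], [0, 0, 0], 1],
    [[0, 0, 0], [0, 0, 0], 1],
    [[0, 0, 0], [0, 0, 0], 1],
    [[0, 0, 0], [0, 0, 0], 1],
    [[0, 0, 0], [0, 0, 0], 1],
    [[0, 0, 0], [0, 0, 0], 1]
  ]
}}

```text
time: 18.0
tool_pos: [0.4734, -0.1812, 0.0236]
tool_rot: [0.701, -0.7, 0.098, -0.095]
contact_force: [-7.1, 1.8, 4.9]
gripper_width: -0.004
```

```bash
python3 - <<'E'
from h import *;from plant import manip
for _ in range(3): st();f=manip.grab_frame("scene")
E
```

```text
t 18.0 seat xy mm -52.8 -15.1 z 23.6 F fix -7.33 -0.17 Fz 4.92 yaw -15.71 w -0.004112561268696951
t 18.05 seat xy mm -52.8 -15.1 z 23.6 F fix -7.29 -0.45 Fz 5.3 yaw -15.71 w -1.314756748186843e-05
t 18.1 seat xy mm -52.7 -15.1 z 23.6 F fix -7.92 0.05 Fz 5.38 yaw -15.71 w 0.0029591227784976112
```

{"op": "drive_tool", "data": {
  "motion": [
    [[0.01, -0.02, 0], [0, 0, 0], 1],
    [[0, 0, 0], [0, 0, 0], 1],
    [[0, 0, 0], [0, 0, 0], 1],
    [[0, 0, 0], [0, 0, 0], 1],
    [[0, 0, 0], [0, 0, 0], 1],
    [[0, 0, 0], [0, 0, 0], 1]
  ]
}}

```text
time: 18.75
tool_pos: [0.4734, -0.1812, 0.0237]
tool_rot: [0.701, -0.7, 0.098, -0.095]
contact_force: [-6.7, 1.1, 3.8]
gripper_width: 0.001
```

```bash
python3 - <<'E'
from h import *;from plant import manip
for _ in range(3): st();f=manip.grab_frame("scene")
E
```

```text
t 18.75 seat xy mm -52.8 -15.1 z 23.7 F fix -6.74 -0.8 Fz 3.82 yaw -15.71 w 0.0009044199068869969
t 18.8 seat xy mm -52.8 -15.1 z 23.7 F fix -7.33 -0.39 Fz 3.24 yaw -15.71 w -0.006331963017177982
t 18.85 seat xy mm -52.8 -15.1 z 23.7 F fix -7.39 0.37 Fz 1.93 yaw -15.71 w 0.0021140141451239476
```

{"op": "drive_tool", "data": {
  "motion": [
    [[0.015, -0.01, 0], [0, 0, 0], 1],
    [[0, 0, 0], [0, 0, 0], 1],
    [[0, 0, 0], [0, 0, 0], 1],
    [[0, 0, 0], [0, 0, 0], 1],
    [[0, 0, 0], [0, 0, 0], 1],
    [[0, 0, 0], [0, 0, 0], 1],
    [[0, 0, 0], [0, 0, 0], 1],
    [[0, 0, 0], [0, 0, 0], 1]
  ]
}}

```text
time: 19.7
tool_pos: [0.4734, -0.1812, 0.0237]
tool_rot: [0.701, -0.7, 0.098, -0.095]
contact_force: [-6.7, 0.9, 2.9]
gripper_width: -0.002
```

```bash
python3 - <<'E'
from h import *;from plant import manip
for _ in range(3): st();f=manip.grab_frame("scene")
E
```

```text
t 19.7 seat xy mm -52.7 -15.1 z 23.7 F fix -6.72 -1.0 Fz 2.87 yaw -15.71 w -0.001630237157826032
t 19.75 seat xy mm -52.8 -15.1 z 23.7 F fix -7.09 -1.53 Fz 3.43 yaw -15.71 w -0.0036156143234809053
t 19.8 seat xy mm -52.8 -15.1 z 23.7 F fix -7.93 -0.29 Fz 3.21 yaw -15.71 w 9.958302178036954e-05
```

{"op": "drive_tool", "data": {
  "motion": [
    [[0.02, 0, 0], [0, 0, 0], 1],
    [[0, 0, 0], [0, 0, 0], 1],
    [[0, 0, 0], [0, 0, 0], 1],
    [[0, 0, 0], [0, 0, 0], 1],
    [[0, 0, 0], [0, 0, 0], 1],
    [[0, 0, 0], [0, 0, 0], 1],
    [[0, 0, 0], [0, 0, 0], 1],
    [[0, 0, 0], [0, 0, 0], 1]
  ]
}}

```text
time: 20.65
tool_pos: [0.4735, -0.1812, 0.0237]
tool_rot: [0.701, -0.7, 0.099, -0.095]
contact_force: [-9.3, 2.0, 4.3]
gripper_width: 0.002
```

```bash
python3 - <<'E'
from h import *;from plant import manip
for _ in range(3): st();f=manip.grab_frame("scene")
E
```

```text
t 20.65 seat xy mm -52.7 -15.1 z 23.7 F fix -9.47 -0.6 Fz 4.32 yaw -15.7 w 0.0017986201618203472
t 20.7 seat xy mm -52.7 -15.1 z 23.7 F fix -9.13 -0.81 Fz 4.32 yaw -15.7 w 0.006680846942439855
t 20.75 seat xy mm -52.7 -15.1 z 23.7 F fix -9.21 -0.3 Fz 4.96 yaw -15.71 w 0.0020044919882562444
```

About 9.2 N on the tool against 1 to 2 N of sliding friction, held for about 0.8 s, so the excess is within 5 to 8 N. I'll retract and go round to the −y end.

{"op": "drive_tool", "data": {
  "motion": [
    [[-0.1, 0, 0], [0, 0, 0], 1],
    [[-0.3, 0, 0], [0, 0, 0], 1],
    [[-0.4, 0, 0], [0, 0, 0], 1],
    [[0, -0.7, 0], [0, 0, 0], 1],
    [[0, -1, 0], [0, 0, 0], 1],
    [[0, -1, 0], [0, 0, 0], 1],
    [[0, -0.7, 0], [0, 0, 0], 1],
    [[0.5, 0, -0.6], [0, 0, 0], 1],
    [[0.7, 0, -0.9], [0, 0, 0], 1],
    [[0.7, 0, -0.9], [0, 0, 0], 1],
    [[0.6, 0, -0.9], [0, 0, 0], 1],
    [[0.3, 0, -0.6], [0, 0, 0], 1]
  ]
}}

```text
time: 22.0
tool_pos: [0.4978, -0.291, 0.11]
tool_rot: [-0.7, 0.701, -0.096, 0.097]
contact_force: [0.4, 1.2, 0.5]
gripper_width: -0.003
```

{"op": "drive_tool", "data": {
  "motion": [
    [[0, 0, 0], [0, 0, 0], 1],
    [[0, 0, 0], [0, 0, 0], 1]
  ]
}}

```text
time: 22.2
tool_pos: [0.497, -0.2889, 0.1093]
tool_rot: [0.701, -0.7, 0.097, -0.097]
contact_force: [-0.5, 0.2, 0.6]
gripper_width: -0.004
```

```bash
python3 - <<'E'
from h import *;from plant import manip
s=st();s,f,P=wrist("w8");bracket(P);f=manip.grab_frame("top");bracket(cloud(f));go(s,[*fx(0,-112),.0245],-15.7)
E
```

```text
t 22.2 seat xy mm -0.9 -112.4 z 109.3 F fix -0.54 0.07 Fz 0.58 yaw -15.75 w -0.00411546659971085
bracket 19208 (array([ -0.9, -30.7]), 89.2, 81.2, 89.9) slope [ 0.0008 -0.001 ] z 0.0305
bracket 1445 (array([  0.3, -15. ]), 120.2, 81.5, -89.5) slope [0.0026 0.0014] z 0.0316
toolx yaw -15.75 pos [ 497.  -288.9  109.3] turn units [-0.01 -0.01 -0.01] shift now-axes [0.04 3.39 0.01] after turn [0.04 3.39 0.02]
```

View pics/w8.png

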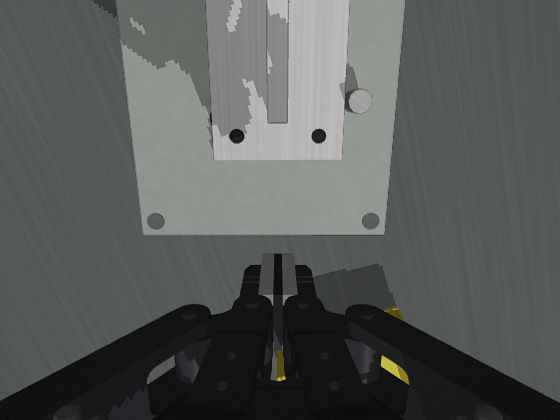

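The wrist view shows the bracket square against the dowel at (359,100), with its −y end at row 160 and the fingers behind it at (278,260). The top camera puts the bracket at (0.3, −15.0) mm from the seat. Going down for the end push.

{"op": "drive_tool", "data": {
  "motion": [
    [[0.02, 0.6, 0], [0, 0, 0], 1],
    [[0, 0.9, 0], [0, 0, 0], 1],
    [[0, 0.9, 0], [0, 0, 0], 1],
    [[0, 0.6, 0], [0, 0, 0], 1],
    [[0, 0.3, 0], [0, 0, 0], 1],
    [[0, 0.08, 0], [0, 0, 0], 1],
    [[0, 0, 0.2], [0, 0, 0], 1],
    [[0, 0, 0.25], [0, 0, 0], 1],
    [[0, 0, 0.2], [0, 0, 0], 1],
    [[0, 0, 0.1], [0, 0, 0], 1],
    [[0, 0, 0], [0, 0, 0], 1],
    [[0, 0, 0], [0, 0, 0], 1]
  ]
}}

```text
time: 23.5
tool_pos: [0.5031, -0.2715, 0.0253]
tool_rot: [-0.7, 0.701, -0.096, 0.097]
contact_force: [-0.7, 0.1, 0.4]
gripper_width: -0.001
```

```bash
python3 -c "
from h import *
st()"
```

```text
t 23.5 seat xy mm 0.3 -94.0 z 25.3 F fix -0.69 -0.04 Fz 0.41 yaw -15.71 w -0.001333926380895885
```

{"op": "drive_tool", "data": {
  "motion": [
    [[0, 0.03, 0.06], [0, 0, 0], 1],
    [[0, 0, 0.06], [0, 0, 0], 1],
    [[0, 0, 0.06], [0, 0, 0], 1],
    [[0, 0, 0.06], [0, 0, 0], 1],
    [[0, 0, 0.06], [0, 0, 0], 1],
    [[0, 0, 0.06], [0, 0, 0], 1],
    [[0, 0, 0.06], [0, 0, 0], 1],
    [[0, 0, 0.06], [0, 0, 0], 1]
  ]
}}

```text
time: 24.3
tool_pos: [0.5063, -0.2599, 0.0243]
tool_rot: [-0.7, 0.701, -0.097, 0.097]
contact_force: [-0.7, -0.6, 0.5]
gripper_width: 0.0
```

{"op": "drive_tool", "data": {
  "motion": [
    [[0, 0, 0.06], [0, 0, 0], 1],
    [[0, 0, 0.06], [0, 0, 0], 1]
  ]
}}

```text
time: 24.5
tool_pos: [0.5071, -0.257, 0.0243]
tool_rot: [-0.7, 0.7, -0.097, 0.097]
contact_force: [-0.7, -0.7, -1.0]
gripper_width: 0.003
```

{"op": "drive_tool", "data": {
  "motion": [
    [[0, 0, 0.05], [0, 0, 0], 1],
    [[0, 0, 0.05], [0, 0, 0], 1]
  ]
}}

```text
time: 24.7
tool_pos: [0.5077, -0.2545, 0.0243]
tool_rot: [-0.7, 0.7, -0.097, 0.097]
contact_force: [-0.9, -0.5, 0.1]
gripper_width: -0.0
```

```bash
python3 -c "
from h import *
from plant import manip
st();bracket(cloud(manip.grab_frame('top')));st()"
```

```text
t 24.7 seat xy mm 0.1 -76.4 z 24.3 F fix -0.7 -0.73 Fz 0.1 yaw -15.72 w -0.0003899860317313788
bracket 1345 (array([ 0.1, -5.4]), 119.3, 81.2, 89.9) slope [ 0.0018 -0.0003] z 0.0316
t 24.75 seat xy mm 0.1 -76.2 z 24.3 F fix -0.12 0.11 Fz -1.2 yaw -15.72 w -0.0005634367711676407
```

{"op": "drive_tool", "data": {
  "motion": [
    [[0, 0, 0.05], [0, 0, 0], 1],
    [[0, 0, 0.05], [0, 0, 0], 1],
    [[0, 0, 0.04], [0, 0, 0], 1]
  ]
}}

```text
time: 25.05
tool_pos: [0.5087, -0.2512, 0.0243]
tool_rot: [-0.7, 0.7, -0.097, 0.097]
contact_force: [0.3, -1.2, -0.3]
gripper_width: 0.001
```

{"op": "drive_tool", "data": {
  "motion": [
    [[0, 0, 0.02], [0, 0, 0], 1],
    [[0, 0, 0.02], [0, 0, 0], 1]
  ]
}}

```text
time: 25.25
tool_pos: [0.509, -0.2503, 0.0243]
tool_rot: [-0.7, 0.7, -0.097, 0.097]
contact_force: [-0.6, -1.6, 0.1]
gripper_width: 0.001
```

{"op": "drive_tool", "data": {
  "motion": [
    [[0, 0, 0.02], [0, 0, 0], 1],
    [[0, 0, 0], [0, 0, 0], 1]
  ]
}}

```text
time: 25.45
tool_pos: [0.5091, -0.2497, 0.0243]
tool_rot: [0.701, -0.7, 0.097, -0.097]
contact_force: [-0.9, -0.5, 0.1]
gripper_width: -0.002
```

{"op": "drive_tool", "data": {
  "motion": [
    [[0, 0, 0.02], [0, 0, 0], 1],
    [[0, 0, 0], [0, 0, 0], 1]
  ]
}}

```text
time: 25.65
tool_pos: [0.5092, -0.2493, 0.0243]
tool_rot: [0.7, -0.7, 0.097, -0.097]
contact_force: [-0.1, -0.6, -0.2]
gripper_width: -0.001
```

```bash
python3 -c "
from h import *
from plant import manip
st();bracket(cloud(manip.grab_frame('top')));st()"
```

```text
t 25.65 seat xy mm 0.2 -71.0 z 24.3 F fix 0.03 -0.62 Fz -0.2 yaw -15.72 w -0.0007600727879921731
bracket 1328 (array([-0. , -0.2]), 119.8, 80.6, -89.8) slope [ 0.0013 -0.0016] z 0.0316
t 25.7 seat xy mm 0.2 -71.0 z 24.3 F fix -0.95 -0.36 Fz -0.25 yaw -15.72 w -0.0013044932491057142
```

Nearly there. Continuing in 0.5 mm steps until the force climbs.

{"op": "drive_tool", "data": {
  "motion": [
    [[0, 0, 0.02], [0, 0, 0], 1],
    [[0, 0, 0], [0, 0, 0], 1]
  ]
}}

```text
time: 25.9
tool_pos: [0.5093, -0.2489, 0.0243]
tool_rot: [-0.7, 0.7, -0.097, 0.097]
contact_force: [-0.5, -1.4, -0.3]
gripper_width: 0.002
```

{"op": "drive_tool", "data": {
  "motion": [
    [[0, 0, 0.02], [0, 0, 0], 1],
    [[0, 0, 0], [0, 0, 0], 1]
  ]
}}

```text
time: 26.1
tool_pos: [0.5094, -0.2487, 0.0243]
tool_rot: [-0.7, 0.701, -0.097, 0.097]
contact_force: [-0.8, -3.4, -0.3]
gripper_width: -0.001
```

{"op": "drive_tool", "data": {
  "motion": [
    [[0, 0, 0.02], [0, 0, 0], 1],
    [[0, 0, 0], [0, 0, 0], 1]
  ]
}}

```text
time: 26.3
tool_pos: [0.5094, -0.2487, 0.0243]
tool_rot: [-0.7, 0.701, -0.097, 0.097]
contact_force: [-2.5, -5.2, -0.5]
gripper_width: 0.001
```

{"op": "drive_tool", "data": {
  "motion": [
    [[0, 0, 0.015], [0, 0, 0], 1],
    [[0, 0, 0], [0, 0, 0], 1],
    [[0, 0, 0], [0, 0, 0], 1],
    [[0, 0, 0], [0, 0, 0], 1]
  ]
}}

```text
time: 26.7
tool_pos: [0.5094, -0.2486, 0.0243]
tool_rot: [-0.7, 0.701, -0.097, 0.097]
contact_force: [-3.2, -5.6, -1.1]
gripper_width: 0.002
```

```bash
python3 - <<'E'
from h import *;from plant import manip
for _ in range(3): st();f=manip.grab_frame("top")
bracket(cloud(f))
E
```

```text
t 26.7 seat xy mm 0.1 -70.3 z 24.3 F fix -1.54 -6.22 Fz -1.09 yaw -15.71 w 0.0022494394239241074
t 26.75 seat xy mm 0.1 -70.3 z 24.4 F fix -0.34 -6.89 Fz -1.03 yaw -15.72 w -0.00178268984451192
t 26.8 seat xy mm 0.1 -70.3 z 24.3 F fix -1.17 -5.36 Fz -0.76 yaw -15.72 w 0.0025570584990251676
bracket 1289 (array([-0.2,  0.4]), 118.7, 80.9, -89.5) slope [-0.0001  0.0011] z 0.0316
```

{"op": "drive_tool", "data": {
  "motion": [
    [[0, 0, 0.017], [0, 0, 0], 1],
    [[0, 0, 0], [0, 0, 0], 1],
    [[0, 0, 0], [0, 0, 0], 1],
    [[0, 0, 0], [0, 0, 0], 1],
    [[0, 0, 0], [0, 0, 0], 1],
    [[0, 0, 0], [0, 0, 0], 1],
    [[0, 0, 0], [0, 0, 0], 1],
    [[0, 0, 0], [0, 0, 0], 1]
  ]
}}

```text
time: 27.65
tool_pos: [0.5094, -0.2486, 0.0244]
tool_rot: [-0.699, 0.702, -0.097, 0.096]
contact_force: [-1.9, -6.8, -0.9]
gripper_width: 0.004
```

```bash
python3 - <<'E'
from h import *;from plant import manip
for _ in range(4): st();f=manip.grab_frame("top")
E
```

```text
t 27.65 seat xy mm 0.1 -70.2 z 24.4 F fix -0.0 -7.08 Fz -0.87 yaw -15.71 w 0.0044800710675256105
t 27.7 seat xy mm 0.1 -70.2 z 24.4 F fix -0.48 -7.31 Fz 0.06 yaw -15.71 w 0.0029314160453677114
t 27.75 seat xy mm 0.1 -70.3 z 24.4 F fix -1.11 -7.35 Fz -1.51 yaw -15.71 w 0.0009955183331456286
t 27.8 seat xy mm 0.1 -70.2 z 24.4 F fix -1.14 -7.73 Fz -0.36 yaw -15.71 w -0.0034415076160713076
```

That is about 7.4 N against roughly 1 N of sliding friction, held for about 1 s. I'll back off straight, rise and inspect.

{"op": "drive_tool", "data": {
  "motion": [
    [[0, 0, -0.1], [0, 0, 0], 1],
    [[0, 0, -0.3], [0, 0, 0], 1],
    [[0, 0, -0.5], [0, 0, 0], 1],
    [[0, -0.7, -0.2], [0, 0, 0], 1],
    [[0, -1, 0], [0, 0, 0], 1],
    [[0, -1, 0], [0, 0, 0], 1],
    [[0, -1, 0], [0, 0, 0], 1],
    [[0, -1, 0.5], [0, 0, 0], 1],
    [[0, -0.5, 0.8], [0, 0, 0], 1],
    [[0, 0, 0.6], [0, 0, 0], 1],
    [[0, 0, 0], [0, 0, 0], 1],
    [[0, 0, 0], [0, 0, 0], 1]
  ]
}}

```text
time: 29.05
tool_pos: [0.5146, -0.2276, 0.1528]
tool_rot: [0.701, -0.7, 0.097, -0.096]
contact_force: [0.9, -0.3, -1.1]
gripper_width: 0.001
```

```bash
python3 - <<'E'
from h import *;from plant import manip
s=st();s,f,P=wrist("w9");bracket(P);g=manip.grab_frame("top");bracket(cloud(g))
cv2.imwrite("pics/w9c.png",cv2.resize(f["img"][0:340,130:430],None,fx=1.75,fy=1.75,interpolation=cv2.INTER_CUBIC))
E
```

```text
t 29.05 seat xy mm -0.6 -48.6 z 152.8 F fix 0.91 -0.09 Fz -1.15 yaw -15.68 w 0.001026593131453992
bracket 16545 (array([2.6, 0.1]), 120.4, 88.1, -89.8) slope [ 0.0011 -0.0003] z 0.0305
bracket 1326 (array([0. , 0.5]), 119.9, 80.8, -89.7) slope [ 0.0018 -0.0016] z 0.0315
```

View pics/w9c.png

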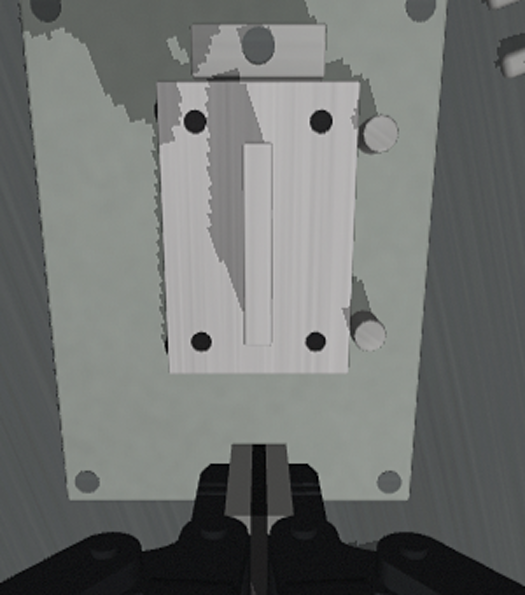

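The crop shows the plate's end against the stop (row 80) and its right edge meeting both dowels at (358,135) and (350,330). The top camera puts it at (0.0, 0.5) mm, flat. It can't resolve a few tenths of a mm at the dowels, so I'll probe lightly from the side, which also closes any slight gap. The earlier bearing position was tool x = −52.8.

{"op": "drive_tool", "data": {
  "motion": [
    [[-0.6, 0, 0.4], [0, 0, 0], 1],
    [[-0.8, 0, 0.5], [0, 0, 0], 1],
    [[-0.8, 0, 0.5], [0, 0, 0], 1],
    [[-0.6, 0.2, 0.4], [0, 0, 0], 1],
    [[-0.2, 0.7, 0.14], [0, 0, 0], 1],
    [[0, 1, 0], [0, 0, 0], 1],
    [[0, 1, 0], [0, 0, 0], 1],
    [[0, 1, 0], [0, 0, 0], 1],
    [[0, 0.7, 0], [0, 0, 0], 1],
    [[0, 0.35, 0], [0, 0, 0], 1],
    [[0, 0.13, 0], [0, 0, 0], 1],
    [[0, 0, 0], [0, 0, 0], 1]
  ]
}}

```text
time: 30.35
tool_pos: [0.4562, -0.1611, 0.0273]
tool_rot: [0.7, -0.7, 0.097, -0.097]
contact_force: [-0.7, -0.1, 1.0]
gripper_width: 0.002
```

```bash
python3 -c "
from h import *
st()"
```

```text
t 30.35 seat xy mm -74.8 -0.4 z 27.3 F fix -0.6 -0.27 Fz 0.96 yaw -15.74 w 0.002215617271816662
```

{"op": "drive_tool", "data": {
  "motion": [
    [[0.15, 0.08, 0], [0, 0, 0], 1],
    [[0.2, 0, 0], [0, 0, 0], 1],
    [[0.2, 0, 0], [0, 0, 0], 1],
    [[0.12, 0, 0], [0, 0, 0], 1],
    [[0.06, 0, 0], [0, 0, 0], 1],
    [[0.04, 0, 0], [0, 0, 0], 1],
    [[0, 0, 0], [0, 0, 0], 1]
  ]
}}

```text
time: 31.05
tool_pos: [0.4748, -0.1661, 0.0253]
tool_rot: [-0.7, 0.7, -0.097, 0.097]
contact_force: [-0.6, -0.9, 0.0]
gripper_width: 0.0
```

{"op": "drive_tool", "data": {
  "motion": [
    [[0.03, 0, 0], [0, 0, 0], 1],
    [[0, 0, 0], [0, 0, 0], 1]
  ]
}}

```text
time: 31.25
tool_pos: [0.4754, -0.1663, 0.0253]
tool_rot: [0.7, -0.7, 0.097, -0.097]
contact_force: [-0.1, 0.4, 0.1]
gripper_width: 0.004
```

```bash
python3 -c "
from h import *
st()"
```

```text
t 31.25 seat xy mm -54.9 -0.2 z 25.3 F fix -0.16 0.36 Fz 0.14 yaw -15.72 w 0.004278267953325228
```

{"op": "drive_tool", "data": {
  "motion": [
    [[0.04, 0, 0], [0, 0, 0], 1],
    [[0, 0, 0], [0, 0, 0], 1]
  ]
}}

```text
time: 31.45
tool_pos: [0.4765, -0.1666, 0.0253]
tool_rot: [-0.7, 0.7, -0.097, 0.097]
contact_force: [0.2, -0.1, -0.8]
gripper_width: 0.001
```

{"op": "drive_tool", "data": {
  "motion": [
    [[0.02, 0, 0], [0, 0, 0], 1],
    [[0, 0, 0], [0, 0, 0], 1]
  ]
}}

```text
time: 31.65
tool_pos: [0.477, -0.1667, 0.0253]
tool_rot: [-0.7, 0.7, -0.097, 0.097]
contact_force: [0.5, 0.7, -0.0]
gripper_width: -0.001
```

{"op": "drive_tool", "data": {
  "motion": [
    [[0.02, 0, 0], [0, 0, 0], 1],
    [[0, 0, 0], [0, 0, 0], 1]
  ]
}}

```text
time: 31.85
tool_pos: [0.4774, -0.1668, 0.0253]
tool_rot: [0.7, -0.7, 0.097, -0.097]
contact_force: [-0.1, 0.1, 0.0]
gripper_width: 0.003
```

```bash
python3 -c "
from h import *
st()"
```

```text
t 31.85 seat xy mm -52.9 -0.1 z 25.3 F fix -0.11 0.06 Fz 0.04 yaw -15.72 w 0.0032270765999023766
```

{"op": "drive_tool", "data": {
  "motion": [
    [[0.015, 0, 0], [0, 0, 0], 1],
    [[0, 0, 0], [0, 0, 0], 1]
  ]
}}

```text
time: 32.05
tool_pos: [0.4775, -0.1669, 0.0252]
tool_rot: [0.701, -0.7, 0.097, -0.096]
contact_force: [-0.4, 0.8, 1.1]
gripper_width: -0.004
```

{"op": "drive_tool", "data": {
  "motion": [
    [[0.015, 0, 0], [0, 0, 0], 1],
    [[0, 0, 0], [0, 0, 0], 1]
  ]
}}

```text
time: 32.25
tool_pos: [0.4777, -0.1669, 0.0252]
tool_rot: [0.701, -0.7, 0.097, -0.096]
contact_force: [-2.6, 0.3, 1.6]
gripper_width: 0.003
```

```bash
python3 -c "
from h import *
st()"
```

```text
t 32.25 seat xy mm -52.5 -0.1 z 25.2 F fix -2.53 -0.42 Fz 1.57 yaw -15.72 w 0.0025934207820575723
```

{"op": "drive_tool", "data": {
  "motion": [
    [[0.02, 0, 0], [0, 0, 0], 1],
    [[0, 0, 0], [0, 0, 0], 1],
    [[0, 0, 0], [0, 0, 0], 1]
  ]
}}

```text
time: 32.55
tool_pos: [0.4779, -0.1669, 0.0251]
tool_rot: [0.701, -0.7, 0.097, -0.096]
contact_force: [-5.1, 1.6, 3.1]
gripper_width: 0.001
```

```bash
python3 -c "
from h import *
st()"
```

```text
t 32.55 seat xy mm -52.3 -0.1 z 25.1 F fix -5.29 0.14 Fz 3.14 yaw -15.72 w 0.0009262276944544122
```

It bears at the same place and stiffens at once, so there was no gap. Retracting clear.

{"op": "drive_tool", "data": {
  "motion": [
    [[-0.1, 0, 0], [0, 0, 0], 1],
    [[-0.3, 0, 0], [0, 0, 0], 1],
    [[-0.6, 0, 0], [0, 0, 0], 1],
    [[0, -0.6, 0], [0, 0, 0], 1],
    [[0, -1, 0], [0, 0, 0], 1],
    [[0, -1, 0], [0, 0, 0], 1],
    [[0, -1, 0], [0, 0, 0], 1],
    [[0, -1, 0], [0, 0, 0], 1],
    [[-0.5, -0.5, 0], [0, 0, 0], 1],
    [[-0.5, 0, 0], [0, 0, 0], 1],
    [[0, 0, 0], [0, 0, 0], 1],
    [[0, 0, 0], [0, 0, 0], 1]
  ]
}}

```text
time: 33.75
tool_pos: [0.4305, -0.1536, 0.1527]
tool_rot: [-0.7, 0.701, -0.096, 0.097]
contact_force: [-0.6, 0.1, 0.9]
gripper_width: -0.0
```

```bash
python3 - <<'E'
from h import *;from plant import manip
st()
for _ in range(3): bracket(cloud(manip.grab_frame("top")))
s,f,P=wrist("w10");bracket(P)
cv2.imwrite("pics/w10.png",f["img"])
E
```

```text
t 33.75 seat xy mm -101.5 -0.1 z 152.7 F fix -0.57 -0.08 Fz 0.89 yaw -15.73 w -0.00016107134877596795
bracket 917 (array([0.1, 0.2]), 120.5, 80.5, -89.9) slope [-0.001   0.0015] z 0.0317
bracket 915 (array([0.1, 0.2]), 119.7, 79.7, -89.6) slope [-0.0016 -0.0025] z 0.0315
bracket 914 (array([0., 0.]), 120.0, 80.5, -90.0) slope [-0.0002  0.0003] z 0.0317
bracket 12131 (array([3.7, 3.1]), 126.6, 90.7, -89.9) slope [ 0.0038 -0.0011] z 0.0306
```

View pics/w10.png

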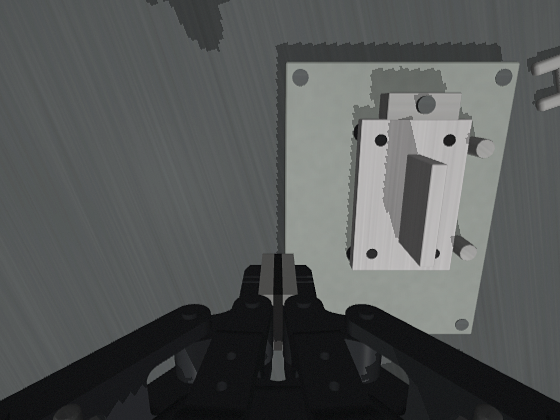

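The wrist view shows the bracket against the stop at (420,118) and against both dowels at (478,148) and (460,248). The gripper is well clear, so I'm handing in.

```bash
python3 -c "
from plant import manip
print(manip.job_done())"
```

```text
the job is handed in; nothing more can be done
None
```

The bracket is fully home on both dowels and the end stop, lying flat and let go. I handed the job in at about 34 s; no verdict was reported.

- **Lift and place:** I gripped the larger white bracket by its web (it weighs about 2.7 N) and set it down square, about 15 mm clear of the dowels and the stop.
- **Sideways push:** I pressed and held it against the dowels at 7 to 9 N. Sliding it took about 1 N (perhaps 2 N while pressed), so the excess was within the 5 to 8 N asked.
- **End push:** I held it against the end stop at about 7.4 N for about a second, roughly 6.5 N over sliding.
- **Extra press, not in the brief:** I then pressed it once more against the dowels, up to about 5 N. It stiffened at once at the earlier bearing position, so no gap had opened.

**Last checks:** The top camera put the bracket within 0.2 mm of the seat in both directions, within 0.4° of square and flat. The highest force I read while it was bearing was about 9.5 N, below the 12 N limit.

**Where the checks were weak:**
- The automatic fit from the wrist camera was off by 3 to 4 mm because it took in neighbouring surfaces, so I went by the picture and the top camera instead.
- Force readings vary by about ±0.7 N.
- The cameras cannot resolve gaps of a few tenths of a millimetre.
- During the sideways push the finger also dragged the edge down with 2 to 5 N, so the excess there is less certain than in the end push.

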